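Free the filter slide of a stone setter's dust extractor with a pin tool

ROBOT

A 6-joint arm with a two-finger parallel gripper is mounted at the origin on the work surface. World frame = base frame: x ahead of the robot, y to its left, z up, the work surface at z = 0. Lengths are in mm, angles in rad, forces in N, time in s.
With the tool pointing down it reaches from about 350 to 975 mm from the base axis. Payload 7.1 kg.
Tool frame: the origin (TCP) lies midway between the tips of the shut fingers; the grasp point (between the pads) lies ctrl.grip_point_offset behind it (ctrl.grip_point_offset is the distance from the TCP to the grasp point, in mm); z points along the fingers, y is the line along which they close (so a half turn about z gives the same grasp; the last joint's range is limited). The gripper opens to 88 mm and grips with 3 to 60 N. Pads are 20 mm wide; open, the fingers measure 115 mm over their backs; the gripper's body (75 mm by 178 mm) begins 61 mm behind the grasp point.
Start: joints at [1.275, 0.423, 1.63, -0, 1.089, -0.019], TCP at [170.768, 601.201, 222.675] pointing down, gripper open.
Joint ranges: [-3, 3], [-0.9, 2.11], [0.09, 2.58], [-1.31, 4.45], [0.11, 2.69], [-2.54, 2.54]. Speed limits (rad/s): [2.39, 2.39, 3.01, 3.14, 3.14, 3.14].

INTERFACE

Orientations are given as a rotation vector (axis times angle).
In Python, from workcell import ctrl, get_image, close_job, finder gives the robot as it stands.
- The arm moves only by the tool servo_tool, never from a script. Its argument "deltas" is a list of rows, each a list of 2 entries, a list of its own where there are three numbers: the shift along the tool's x, y, z in mm, then the turn, a rotation vector about the tool's x, y, z in rad. A call has 1 to 5 rows; each row is the pose to reach, as a shift and turn from the pose commanded when the call began, along the tool's axes at that moment; what a row does not reach only later rows make up. A row lasts 1/12 s, in which the tool goes at most 41.7 mm and 7.16 degrees, less where a joint would pass 70% of its speed; a pose out of reach is approached as far as the arm can. A call with a gripper value outside its range is refused whole. "grip" is the closure, from -1 (fully open) to 1 (shut), so that 0 is half open, set as the call begins (left out, the last holds). The fingers move at their own pace and stop on an object; the grip force is fixed at half the most. Time passes only in rows, so rows that repeat a pose let the fingers close. It gives the time, the measured TCP pose, the force, the opening and the grip force at its end, in the units of the state.
- ctrl.get_obs(): the state, without advancing time (a new reading comes with each control period).
- get_image(name): name is "scene" or "top" or "wrist"; returns a dict with "frame" (384x512x3 uint8, blue, green, red), "depth" (384x512 float32, mm along the optical axis (not along the pixel's ray), 0 where there is no reading), "K" (3x3 intrinsics, pixels), "pose" (4x4, takes a point from camera to world coordinates). Camera axes: x right, y down, z forward; pixel columns grow to the right and rows downward; lengths in mm; the calibration is good to about 2 mm. A picture is of the moment at which its call begins.
- close_job(): hands the job in; it is judged then, once.
Trained networks look in a picture, given as the dict that the camera call returned (one of the last four; its "shot" number tells which), for a name from the list of things; names that differ only in an ending like _2 or _b are one class to them, and where a whole thing is asked for, a point or a joint stands for the part that bears it (a point fixed in the world has none). Each returns a list of dicts, best first, with "score" (0 to 1); they miss things now and then, are a little off and sometimes report something else, mostly with a low value. They report only what shows in the picture. A call takes as long as a camera call. They do not tell look-alikes from the thing itself.
- finder.search_frame(query, picture): "rect" ([centre column, centre row, width, height] as shares, 0 to 1, of the picture: columns of its width, rows of its height, round what is visible of it).
- finder.silhouettes(query, picture): "mask" (384x512 bool, what is visible of it) and "rect" ([centre column, centre row, width, height] as shares, 0 to 1, of the picture: columns of its width, rows of its height, round what is visible of it).
The state is a dict: "t": time; "qpos": joint angles; "qvel": joint speeds; "joint_torque": joint torques, N m; "ee_pos": TCP position; "orientation": TCP orientation; "ft_force": force on the tool from outside, world axes, zero at the start; "moment": the same for the moment, N m; "width": finger opening in mm; "grasp_force": force on a finger pad.
Only numpy, scipy, OpenCV 4.12 (cv2) and the standard library are available. Lean on these libraries where they do the work, as an engineer would, in place of code of your own. Each camera call takes 0.05 s, during which the arm holds its last target. There are 200 camera calls.

TASK

Take the long-pinned, square-handled tool from the rack and put its pin into the square well in the top of the dust extractor's filter slide; press the sunken catch down and, still holding it down with the pin, push the slide out of the front of the extractor until it stops. Then lift the pin out, leaving the slide out, and stand the tool upright in the rack hole it came from. Leave the other two tools standing in the rack.

Things in the scene. Friction and masses are not known exactly. Their poses are not given: they have to be found in the camera images.
- pin_tool_grip (a point): Centre of the pin tool's square pale wooden handle (22 x 22 x 50 mm tall; x and y square to its faces, z up). Below it a round steel collar 42 mm wide, 6 thick, then a straight pin 8 mm thick, 60 long: its tip is 91 mm below this point. 60-130 g. It stands with its collar on the wooden rack (78 mm high, 64 x 250), pin through one of the rack's three 23 mm holes, 85 apart in a row (7 mm play).
- catch_top (a point): Top centre of the catch, a steel disc 22 mm wide, 12 mm down a 24 x 24 mm well in the middle of the filter slide (aluminium, black strips, top 83 mm high) on the fixed grey extractor (180 x 130 x 86 mm). z up. Pressed 6 to 10 mm (end) down, 1-5 N spring, it frees the slide to go along this -x, 60 mm to its stop, 2 N friction, pushed by pin on well wall; let up early it locks. Catch moves along.
- scribe: Bystander in another rack hole: tool with a round mushroom-shaped wooden handle, 53 mm tall above the rack, stubby 14 mm shank, too short for the catch. Origin under its collar (42 mm wide), at the rack's top; z up.
- pusher: Bystander in the remaining rack hole: tool with a round ribbed metal handle 22 mm across, 68 mm tall above the rack, stubby 16 mm shank, too short for the catch. Origin under its collar (42 mm wide), at the rack's top; z up.
Things that resemble listed ones, but are neither listed nor needed, are in the scene too. What is shaped like the part that bears pin_tool_grip but green or purple is not meant.

How it is judged (in metres and radians):
On the way, in this order (a step that is already met when the one before it is completed fails the run):
1. the pin tool holds the catch down (more than 5 mm) while the slide is still in (contact force between pin_tool and catch above 0.5 N and height (world z) of catch_top below 0.066 m and distance of catch_top from where it was at the start of the episode below 0.015 m), for 0.05 s.
2. the slide is more than 45 mm out, the pin tool still holding the catch down (more than 4 mm) (contact force between pin_tool and catch above 0.5 N and height (world z) of catch_top below 0.067 m and distance of catch_top from where it was at the start of the episode above 0.045 m), for 0.05 s.
At the end, for the whole second after the job is handed in: The filter slide is out by more than 45 mm of its 60, and the pin tool stands at rest upright (within about 8 degrees) in the rack hole it came from, within 20 mm of where it started; the other two tools still stand in the rack (distance of catch_top from where it was at the start of the episode above 0.045 m and distance of pin_tool_grip from where it was at the start of the episode below 0.02 m and angle between pin_tool_grip's own z axis and vertical below 0.15 rad and linear speed of pin_tool below 0.02 m/s); the robot touches nothing.
It fails at once if the mushroom-handled tool is tipped over or taken out of its hole (angle between scribe's own z axis and vertical above 0.5 rad or distance of scribe from where it was at the start of the episode above 0.03 m).
It fails at once if the ribbed metal tool is tipped over or taken out of its hole (angle between pusher's own z axis and vertical above 0.5 rad or distance of pusher from where it was at the start of the episode above 0.03 m).
It also fails if it takes over 51 s, if anything falls off the work surface, if the arm or the gripper's body presses on something with over 40 N, if the wrist force passes 120 N, or if a joint passes its speed limit or range.

## Working session

There is one attempt and no reset: what is moved stays moved. The work goes in short steps, Python scripts to look and compute and a tool call to move; the robot and the scene stay as the last step left them, time stands still between calls to the robot, and variables do not carry over. Pictures are saved under pics/ and viewed, at most 10 in all, crops included, and the job is handed in when it is done.

Besides the shell and the picture viewer there is one more tool, called after "Call:" as name(argument=value, ...), one argument or row to a line, values as JSON. servo_tool: Moves the arm, as the interface text tells. Its arguments: {"type":"object","properties":{"deltas":{"type":"array","items":{"type":"array"}},"grip":{"type":"number"}},"required":["deltas"]}

```bash
mkdir -p pics; cat > h.py <<'E'
import numpy as np, cv2
from workcell import ctrl, get_image, close_job, finder
from scipy.spatial.transform import Rotation as R
def cloud(p):
    d=p["depth"];K=p["K"];v,u=np.mgrid[:384,:512]
    c=np.stack([(u-K[0,2])/K[0,0]*d,(v-K[1,2])/K[1,1]*d,d],-1)
    w=c@p["pose"][:3,:3].T+p["pose"][:3,3]
    w[d==0]=np.nan
    return w
E
python3 - <<'E'
from h import *
o=ctrl.get_obs();print(o["t"],o["ee_pos"],o["orientation"],o["width"],ctrl.grip_point_offset)
ims=[]
for n in("top","scene"):
    p=get_image(n);w=cloud(p);ims.append(p["frame"]);np.savez(n+".npz",w=w,f=p["frame"],K=p["K"],pose=p["pose"])
    print(n,p["pose"].round(2).tolist(),p["K"][0,0])
    for q in("pin_tool_grip","catch_top","scribe","pusher"):
        for r in finder.silhouettes(q,p)[:4]:
            m=r["mask"];a=w[m];a=a[~np.isnan(a[:,0])]
            if len(a):print(q,round(r["score"],2),(np.array(r["rect"])*[512,384,512,384]).round(),len(a),np.median(a,0).round(),"z98",np.percentile(a[:,2],98).round())
cv2.imwrite("pics/a.png",cv2.resize(ims[0],(800,600)));cv2.imwrite("pics/b.png",cv2.resize(ims[1],(800,600)))
E
```

```text
0.0 [170.62457313 600.68623953 221.92506559] [-4.33365872e-01 -3.11131638e+00  2.33314593e-03] 87.62173111372009 18.700000000000003
top [[-0.01, -0.98, 0.17, 361.98], [-1.0, 0.01, 0.01, -75.71], [-0.01, -0.17, -0.98, 1084.39], [0.0, 0.0, 0.0, 1.0]] 374.3453616020132
pin_tool_grip 0.79 [357. 173.  20.  18.] 219 [ 608. -343.   77.] z98 118.0
pin_tool_grip 0.7 [381. 199.  18.  17.] 209 [ 533. -407.   85.] z98 118.0
pin_tool_grip 0.45 [348. 203.  17.  18.] 189 [ 514. -308.  104.] z98 136.0
catch_top 0.38 [170. 214.   4.   3.] 41 [497. 167.  72.] z98 75.0
scribe 0.62 [317. 205.  16.  10.] 200 [ 510. -230.  125.] z98 132.0
pusher 0.6 [286. 209.  17.  18.] 175 [ 502. -143.   88.] z98 148.0
scene [[0.64, 0.5, -0.57, 1101.97], [0.76, -0.43, 0.48, -553.77], [-0.01, -0.75, -0.67, 793.13], [0.0, 0.0, 0.0, 1.0]] 486.89918762803757
pin_tool_grip 0.76 [148. 257.  22.  43.] 552 [ 528. -317.  101.] z98 135.0
pin_tool_grip 0.73 [163. 303.  26.  42.] 634 [ 622. -350.   79.] z98 117.0
pin_tool_grip 0.61 [109. 296.  28.  45.] 655 [ 544. -413.   77.] z98 117.0
scribe 0.66 [184. 231.  18.  27.] 529 [ 522. -237.   94.] z98 132.0
pusher 0.76 [216. 206.  17.  30.] 447 [ 515. -149.  102.] z98 147.0
```

View pics/a.png

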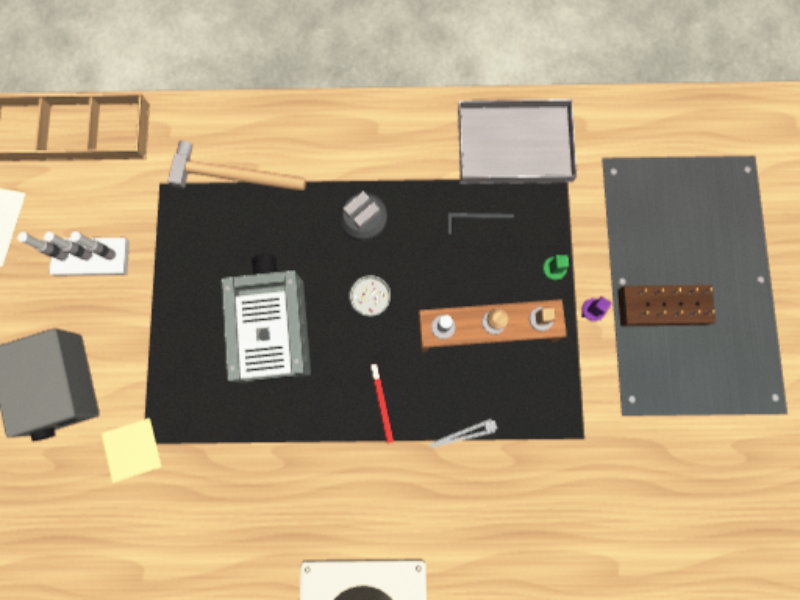

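View pics/b.png

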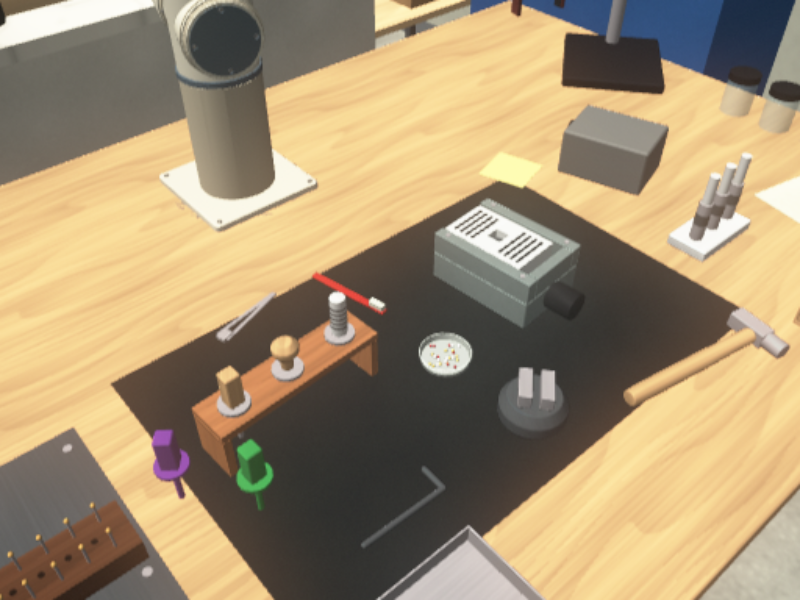

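The pin tool (pale square handle) is at top-view px (543,317), in the right-hand rack hole. The well is at (263,334). The slide reaches the near end of the extractor and the hose is at the far end, so it comes out toward world -x. Next I'll refine the measurements.

```bash
python3 - <<'E'
from h import *
for n in("top","scene"):
    z=np.load(n+".npz");w=z["w"];f=z["f"].astype(int);print(n)
    m=(abs(w[...,0]-515)<40)&(abs(w[...,1]+312)<40)&(w[...,2]>128)&(w[...,2]<142)
    a=w[m];r=cv2.minAreaRect(a[:,:2].astype(np.float32));print("handle top",len(a),a.mean(0).round(1),r)
    m=(abs(w[...,0]-510)<60)&(w[...,1]<-100)&(w[...,1]>-370)&(abs(w[...,2]-78)<4)
    a=w[m];print("rack",cv2.minAreaRect(a[:,:2].astype(np.float32)),a.mean(0).round(1))
    m=(abs(w[...,0]-500)<130)&(abs(w[...,1]-167)<110)&(w[...,2]>78)&(w[...,2]<92)
    a=w[m];print("extr",cv2.minAreaRect(a[:,:2].astype(np.float32)),a.mean(0).round(1))
    # well: points lower than the top, inside
    m2=(abs(w[...,0]-500)<40)&(abs(w[...,1]-167)<40)
    mm=m2&(w[...,2]<78);print("well low",mm.sum(),w[mm].mean(0).round(1),w[mm].min(0).round(1),w[mm].max(0).round(1))
    s=m2&(w[...,2]>79);br=f.mean(-1)
    print("slide top z",np.median(w[s&(br>150)][:,2]) )
    vv,uu=np.where(m2);c=z["f"][vv.min():vv.max(),uu.min():uu.max()]
    h=w[m2];
    cr=cv2.resize(c,(390,390),interpolation=0)
    vv,uu=np.where((abs(w[...,0]-515)<40)&(abs(w[...,1]+312)<40));c=z["f"][vv.min():vv.max(),uu.min():uu.max()]
    cv2.imwrite(f"pics/c_{n}.png",np.hstack([cr,cv2.resize(c,(390,390),interpolation=0)]))
a=cv2.imread("pics/c_top.png");b=cv2.imread("pics/c_scene.png")
cv2.imwrite("pics/c.png",cv2.resize(np.vstack([a,b]),(600,600)))
E
```

```text
top
handle top 75 [ 518.2 -314.   133.1] ((519.040771484375, -314.5591125488281), (21.589996337890625, 21.94050407409668), 3.6677603721618652)
rack ((512.8590698242188, -231.44842529296875), (64.59708404541016, 250.29275512695312), 3.6159956455230713) [ 511.2 -228.9   78.1]
extr ((514.9190673828125, 168.86041259765625), (180.7831268310547, 131.43988037109375), 5.632776737213135) [510.2 168.3  84.1]
well low 74 [500.3 168.6  70.2] [488.  128.6  53.5] [539.8 180.5  77.7]
slide top z 83.0835548509134
scene
handle top 130 [ 521.7 -314.6  133. ] ((520.86474609375, -313.9549865722656), (23.21336555480957, 21.772043228149414), 2.529050350189209)
rack ((513.6157836914062, -229.6024169921875), (67.75138092041016, 251.56735229492188), 3.7719743251800537) [ 520.2 -241.3   78.1]
extr ((515.7299194335938, 168.624267578125), (182.26661682128906, 134.17971801757812), 6.0412492752075195) [519.1 166.1  84.5]
well low 39 [491.3 178.   73. ] [483.3 167.9  65.9] [502.2 184.7  77.7]
slide top z 83.63196717091995
```

View pics/c.png

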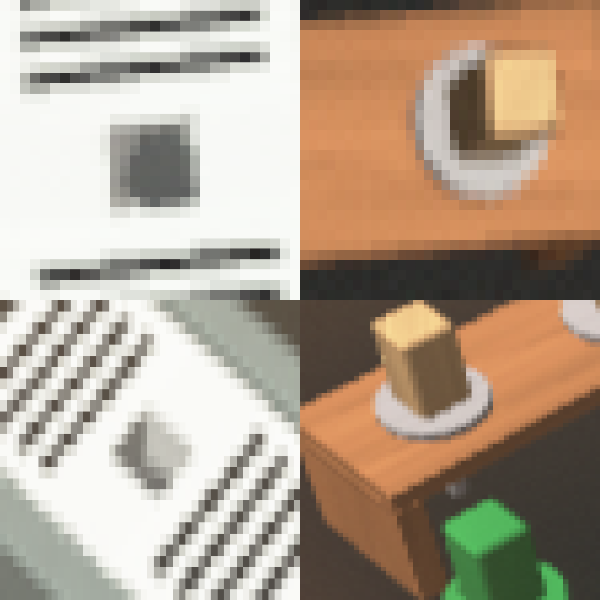

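Call:
servo_tool(
  deltas=[
    [[-30,-25,0],[0,0,0.11]],
    [[-60,-50,0],[0,0,0.22]],
    [[-90,-75,0],[0,0,0.33]],
    [[-120,-100,0],[0,0,0.44]],
    [[-150,-125,0],[0,0,0.55]],
  ],
  grip=-0.2,
)

```text
t: 0.92
ee_pos: [281.5, 438.5, 222.8]
orientation: [1.269, 2.874, 0.001]
ft_force: [0.7, 0.8, 0.5]
width: 58.0
grasp_force: 0.0
```

```bash
cat >> h.py <<'E'
def to(x,y,z,yawdeg=None):
    "delta in tool axes to reach TCP x,y,z with tool y-axis at yawdeg, pointing straight down"
    o=ctrl.get_obs();r=R.from_rotvec(o["orientation"]);p=np.array(o["ee_pos"])
    Y=r.as_matrix()[:,1];yw=np.degrees(np.arctan2(Y[1],Y[0]))
    print("t",round(o["t"],2),"pos",p.round(1),"yaw",yw.round(2),"zax",r.as_matrix()[:,2].round(3),"F",np.round(o["ft_force"],1),"w",round(o["width"],1),"gf",round(o["grasp_force"],1))
    t=np.radians(yw if yawdeg is None else yawdeg);ya=np.array([np.cos(t),np.sin(t),0]);za=np.array([0,0,-1.])
    T=R.from_matrix(np.stack([np.cross(ya,za),ya,za],1))
    print("shift",r.inv().apply(np.array([x,y,z])-p).round(1),"turn",(r.inv()*T).as_rotvec().round(3))
def well(p,w,seed):
    "well outline centre on plane z=83, by dark blob on bright slide"
    K=p["K"];P=np.linalg.inv(p["pose"]);c=P[:3,:3]@np.array(seed)+P[:3,3];u,v=(K@c)[:2]/c[2]
    g=cv2.cvtColor(p["f"],cv2.COLOR_BGR2GRAY);S=8;u0,v0=int(u)-14,int(v)-14
    c=cv2.resize(g[v0:v0+28,u0:u0+28],None,fx=S,fy=S,interpolation=cv2.INTER_CUBIC)
    b=(c<215).astype(np.uint8);n,l,st,ce=cv2.connectedComponentsWithStats(b)
    i=1+np.argmin([np.hypot(*(q-14*S))for q in ce[1:]])
    pts=cv2.findContours((l==i).astype(np.uint8),0,2)[0][0][:,0].astype(float)
    uv=(pts+.5)/S-.5+[u0,v0]
    d=np.c_[(uv-K[:2,2])/[K[0,0],K[1,1]],np.ones(len(uv))]@p["pose"][:3,:3].T;o=p["pose"][:3,3]
    q=(o+d*((83-o[2])/d[:,2])[:,None])[:,:2].astype(np.float32)
    return cv2.minAreaRect(q)
E
python3 - <<'E'
from h import *
for n in("top","scene"):
    z=np.load(n+".npz");print(n,well(z,z["w"],[506,168,83]))
to(480,150,222,3.6)
E
```

```text
top ((496.5560607910156, 166.94955444335938), (24.42474937438965, 24.758014678955078), 3.5242631435394287)
scene ((498.3281555175781, 167.56478881835938), (25.040584564208984, 23.90947723388672), 8.40489673614502)
t 0.92 pos [281.5 438.5 222.8] yaw 42.35 zax [ 0.  0. -1.] F [0.7 0.8 0.5] w 58.0 gf 0.0
shift [-346.9  -47.7    0.8] turn [ 0.    -0.     0.676]
```

Call:
servo_tool(
  deltas=[
    [[-38,-5,0],[0,0,0.12]],
    [[-76,-10,0],[0,0,0.24]],
    [[-114,-15,0],[0,0,0.36]],
    [[-152,-20,0],[0,0,0.48]],
    [[-190,-25,0],[0,0,0.6]],
  ],
)

```text
t: 1.33
ee_pos: [392.0, 281.7, 223.0]
orientation: [2.063, 2.369, 0.001]
ft_force: [0.5, 0.7, 0.3]
width: 52.8
grasp_force: 0.0
```

Call:
servo_tool(
  deltas=[
    [[-40,5,0],[0,0,0.04]],
    [[-80,8,0],[0,0,0.076]],
    [[-120,12,0],[0,0,0.076]],
    [[-160,16,0],[0,0,0.076]],
    [[-200,20,0],[0,0,0.076]],
  ],
)

```text
t: 1.75
ee_pos: [439.9, 86.3, 223.0]
orientation: [2.144, 2.295, 0.001]
ft_force: [0.7, 1.4, 0.3]
width: 52.7
grasp_force: 0.0
```

```bash
python3 -c "
from h import *
to(519.5,-314.3,222,3.6)"
```

```text
t 1.75 pos [439.9  86.3 223. ] yaw 3.9 zax [ 0.001  0.    -1.   ] F [0.7 1.4 0.3] w 52.7 gf 0.0
shift [-405.1   52.2    1. ] turn [ 0.001 -0.     0.005]
```

Call:
servo_tool(
  deltas=[
    [[-40,5,0],[0,0,0]],
    [[-80,10,0],[0,0,0]],
    [[-120,15,0],[0,0,0]],
    [[-160,20,0],[0,0,0]],
    [[-200,25,0],[0,0,0]],
  ],
)

```text
t: 2.17
ee_pos: [478.3, -111.8, 223.0]
orientation: [2.144, 2.295, 0.001]
ft_force: [1.0, 0.3, -0.6]
width: 52.8
grasp_force: 0.0
```

Call:
servo_tool(
  deltas=[
    [[-40,5,0],[0,0,0]],
    [[-80,10,0],[0,0,0]],
    [[-120,15,0],[0,0,0]],
    [[-160,20,0],[0,0,0]],
    [[-190,25,0],[0,0,0]],
  ],
)

```text
t: 2.58
ee_pos: [516.2, -300.8, 222.9]
orientation: [2.145, 2.294, -0.0]
ft_force: [0.6, 0.3, -0.6]
width: 52.6
grasp_force: 0.0
```

Call:
servo_tool(
  deltas=[
    [[0,0,10],[0,0,0]],
    [[0,0,20],[0,0,0]],
    [[0,0,20],[0,0,0]],
    [[0,0,20],[0,0,0]],
  ],
)

```text
t: 2.92
ee_pos: [515.1, -295.9, 201.6]
orientation: [-2.142, -2.295, 0.001]
ft_force: [0.0, -0.0, 0.0]
width: 53.1
grasp_force: 0.0
```

```bash
python3 -c "
from h import *
to(519.5,-314.3,94,3.6)
p=get_image('wrist');cv2.imwrite('pics/d.png',p['frame']);w=cloud(p)
m=(abs(w[...,0]-519)<40)&(abs(w[...,1]+314)<40)&(w[...,2]>128)&(w[...,2]<140)
print(m.sum(),cv2.minAreaRect(w[m][:,:2].astype(np.float32)) if m.sum() else 0)"
```

```text
t 2.92 pos [ 515.1 -295.9  201.6] yaw 3.95 zax [-0.002  0.002 -1.   ] F [ 0. -0.  0.] w 53.1 gf 0.0
shift [-18.9   3.4 107.5] turn [-0.002 -0.002  0.006]
642 ((519.51708984375, -313.9371337890625), (21.804386138916016, 21.78095817565918), 0.8325711488723755)
```

View pics/d.png

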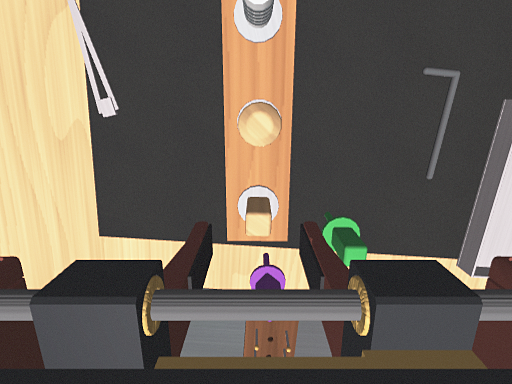

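The wrist view shows the handle at (258,215), lined up between the open fingers, which confirms (519.5,-314). I'll move over it, then go down.

Call:
servo_tool(
  deltas=[
    [[-19,3.4,0],[-0.002,-0.002,0.01]],
    [[-19,3.4,0],[-0.002,-0.002,0.01]],
    [[-19,3.4,0],[-0.002,-0.002,0.01]],
  ],
)

```text
t: 3.22
ee_pos: [521.1, -315.7, 203.2]
orientation: [2.153, 2.283, 0.001]
ft_force: [-0.9, -0.4, 0.7]
width: 52.7
grasp_force: 0.0
```

Call:
servo_tool(
  deltas=[
    [[0,0,20],[0,0,0]],
    [[0,0,40],[0,0,0]],
    [[0,0,50],[0,0,0]],
    [[0,0,50],[0,0,0]],
    [[0,0,50],[0,0,0]],
  ],
)

```text
t: 3.63
ee_pos: [520.7, -315.6, 152.6]
orientation: [2.154, 2.284, -0.0]
ft_force: [-0.5, 0.4, 0.5]
width: 52.6
grasp_force: 0.0
```

```bash
python3 -c "
from h import *
to(519.5,-314,94,3)"
```

```text
t 3.63 pos [ 520.7 -315.6  152.6] yaw 3.36 zax [ 0.001 -0.001 -1.   ] F [-0.5  0.4  0.5] w 52.6 gf 0.0
shift [ 1.8 -1.2 58.6] turn [0.001 0.001 0.006]
```

Call:
servo_tool(
  deltas=[
    [[1.6,-1.2,20],[0,0,0]],
    [[1.6,-1.2,40],[0,0,0]],
    [[1.6,-1.2,54],[0,0,0]],
    [[1.6,-1.2,58],[0,0,0]],
    [[1.6,-1.2,58],[0,0,0]],
  ],
)

```text
t: 4.05
ee_pos: [519.7, -314.7, 94.7]
orientation: [2.154, 2.283, -0.0]
ft_force: [0.8, -0.0, -0.2]
width: 52.9
grasp_force: 0.0
```

Call:
servo_tool(
  deltas=[
    [[0,0,0],[0,0,0]],
    [[0,0,0],[0,0,0]],
    [[0,0,0],[0,0,0]],
    [[0,0,0],[0,0,0]],
    [[0,0,0],[0,0,0]],
  ],
  grip=1,
)

```text
t: 4.47
ee_pos: [519.9, -315.1, 95.3]
orientation: [2.153, 2.282, 0.0]
ft_force: [-0.3, 0.8, 0.1]
width: 22.6
grasp_force: 0.4
```

Call:
servo_tool(
  deltas=[
    [[0,0,0],[0,0,0]],
    [[0,0,0],[0,0,0]],
    [[0,0,0],[0,0,0]],
  ],
)

```text
t: 4.72
ee_pos: [519.8, -315.1, 95.3]
orientation: [2.154, 2.282, 0.0]
ft_force: [-0.8, 0.8, 4.9]
width: 21.9
grasp_force: 30.0
```

```bash
python3 -c "
from h import *
to(519.5,-314,204)"
```

```text
t 4.72 pos [ 519.8 -315.1   95.3] yaw 3.32 zax [ 0.002 -0.002 -1.   ] F [-0.8  0.8  4.9] w 21.9 gf 30.0
shift [   0.9    0.  -108.7] turn [ 0.002  0.002 -0.   ]
```

Gripped at 21.9 mm, so the tip is at TCP z − 77.3. Lifting.

Call:
servo_tool(
  deltas=[
    [[0,0,-10],[0,0,0]],
    [[0,0,-30],[0,0,0]],
    [[0,0,-55],[0,0,0]],
    [[0,0,-80],[0,0,0]],
    [[0,0,-90],[0,0,0]],
  ],
)

```text
t: 5.13
ee_pos: [520.8, -315.5, 188.2]
orientation: [2.151, 2.28, 0.002]
ft_force: [0.6, 0.3, -0.9]
width: 21.8
grasp_force: 30.0
```

Call:
servo_tool(
  deltas=[
    [[0,0,-25],[0,0,0]],
    [[0,0,-50],[0,0,0]],
    [[0,0,-60],[0,0,0]],
    [[0,0,-60],[0,0,0]],
  ],
)

```text
t: 5.47
ee_pos: [520.6, -315.4, 247.1]
orientation: [2.151, 2.28, 0.002]
ft_force: [1.0, 0.6, -0.8]
width: 21.8
grasp_force: 30.0
```

```bash
python3 -c "
from h import *
to(497.5,167.2,243,5.8)
p=get_image('wrist');cv2.imwrite('pics/e.png',p['frame'])"
```

```text
t 5.47 pos [ 520.6 -315.4  247.1] yaw 3.33 zax [ 0.006 -0.004 -1.   ] F [ 1.   0.6 -0.8] w 21.8 gf 30.0
shift [483.1   4.9   1.8] turn [ 0.006  0.005 -0.043]
```

View pics/e.png

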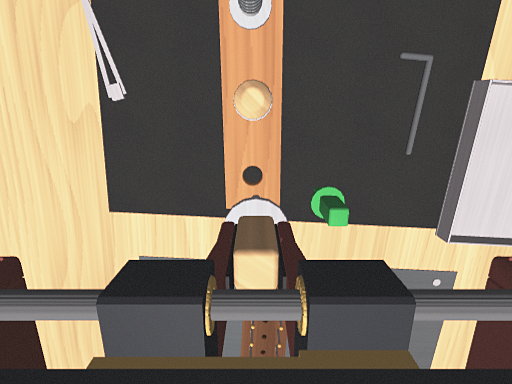

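The tool is held straight, and its hole is empty at (252,175). I'll carry it over the well.

Call:
servo_tool(
  deltas=[
    [[30,0,0],[0.006,0.005,0]],
    [[68,1,0],[0.006,0.005,-0.02]],
    [[106,1,0],[0.006,0.005,-0.04]],
    [[144,2,0],[0.006,0.005,-0.043]],
    [[182,2,0],[0.006,0.005,-0.043]],
  ],
)

```text
t: 5.93
ee_pos: [509.3, -131.0, 242.1]
orientation: [-2.102, -2.324, 0.004]
ft_force: [0.5, 0.4, -0.8]
width: 21.9
grasp_force: 30.0
```

Call:
servo_tool(
  deltas=[
    [[38,2,0],[0,0,0]],
    [[76,4,0],[0,0,0]],
    [[114,6,0],[0,0,0]],
    [[152,8,0],[0,0,0]],
    [[190,10,0],[0,0,0]],
  ],
)

```text
t: 6.35
ee_pos: [500.0, 58.9, 242.8]
orientation: [-2.102, -2.325, 0.005]
ft_force: [0.7, 0.2, -1.2]
width: 21.9
grasp_force: 30.0
```

Call:
servo_tool(
  deltas=[
    [[38,2,0],[0,0,0]],
    [[76,4,0],[0,0,0]],
    [[98,5,0],[0,0,0]],
    [[98,5,0],[0,0,0]],
    [[98,5,0],[0,0,0]],
  ],
)

```text
t: 6.77
ee_pos: [495.5, 155.8, 243.2]
orientation: [-2.099, -2.329, 0.006]
ft_force: [0.5, -0.6, -0.1]
width: 21.9
grasp_force: 30.0
```

```bash
python3 -c "
from h import *
to(497.5,167.2,180,5.8)"
```

```text
t 6.77 pos [495.5 155.8 243.2] yaw 5.94 zax [-0.007  0.002 -1.   ] F [ 0.5 -0.6 -0.1] w 21.9 gf 30.0
shift [11.   3.6 63.2] turn [-0.007 -0.002  0.003]
```

Call:
servo_tool(
  deltas=[
    [[11,3.6,0],[-0.007,-0.002,0]],
    [[11,3.6,20],[-0.007,-0.002,0]],
    [[11,3.6,50],[-0.007,-0.002,0]],
    [[11,3.6,70],[-0.007,-0.002,0]],
    [[11,3.6,70],[-0.007,-0.002,0]],
  ],
)

```text
t: 7.18
ee_pos: [496.2, 165.0, 171.0]
orientation: [-2.107, -2.327, 0.006]
ft_force: [-0.5, -0.1, -0.7]
width: 22.1
grasp_force: 30.0
```

Call:
servo_tool(
  deltas=[
    [[0,0,0],[0,0,0]],
    [[0,0,0],[0,0,0]],
  ],
)

```text
t: 7.35
ee_pos: [499.7, 166.4, 175.9]
orientation: [2.107, 2.328, 0.006]
ft_force: [0.5, -0.4, -1.4]
width: 21.9
grasp_force: 30.0
```

```bash
python3 -c "
from h import *
to(497.5,167.2,160,5.8)
a=get_image('scene');b=get_image('wrist')
out=[]
for p in(a,b):
    P=np.linalg.inv(p['pose']);c=P[:3,:3]@np.array([497.5,167.2,88])+P[:3,3];u,v=(p['K']@c)[:2]/c[2];print(u,v)
    u=int(np.clip(u,40,471));v=int(np.clip(v,40,343));out.append(cv2.resize(p['frame'][v-40:v+40,u-40:u+40],(400,400),interpolation=2))
cv2.imwrite('pics/f.png',np.hstack(out))"
```

```text
t 7.35 pos [499.7 166.4 175.9] yaw 5.72 zax [ 0.004  0.002 -1.   ] F [ 0.5 -0.4 -1.4] w 21.9 gf 30.0
shift [ 1.  -2.2 15.9] turn [ 0.004 -0.001 -0.001]
317.86663095160486 148.64172206833948
250.78388094971567 195.2166370499464
```

View pics/f.png

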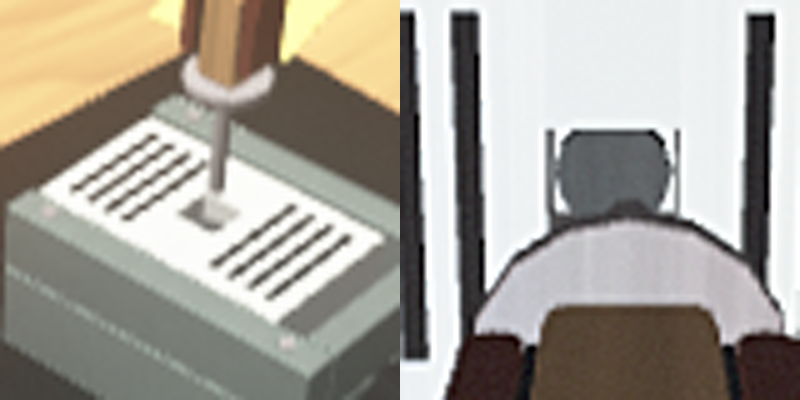

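Left view: the tip hangs right over the well. Right view: the pin sits at column ~628 against well centre ~613, about 2 mm too far in +x. I'll correct that and insert.

Call:
servo_tool(
  deltas=[
    [[1,-2.2,0],[0.003,0,0]],
    [[1,-2.2,6],[0.003,0,0]],
    [[1,-2.2,12],[0.003,0,0]],
    [[1,-2.2,18],[0.003,0,0]],
    [[1,-2.2,22],[0.003,0,0]],
  ],
)

```text
t: 7.87
ee_pos: [496.2, 167.4, 152.2]
orientation: [-2.106, -2.33, 0.0]
ft_force: [-0.2, -0.1, -0.0]
width: 21.9
grasp_force: 30.0
```

Call:
servo_tool(
  deltas=[
    [[0,0,3],[0,0,0]],
    [[0,0,6],[0,0,0]],
    [[0,0,6],[0,0,0]],
  ],
)

```text
t: 8.12
ee_pos: [496.4, 167.5, 146.5]
orientation: [-2.106, -2.33, 0.0]
ft_force: [-0.9, -0.4, 0.1]
width: 22.0
grasp_force: 30.0
```

```bash
python3 -c "
from h import *
to(497.5,167.2,139.5,5.8)"
```

```text
t 8.12 pos [496.4 167.5 146.5] yaw 5.79 zax [-0.001  0.001 -1.   ] F [-0.9 -0.4  0.1] w 22.0 gf 30.0
shift [-0.4  1.1  7. ] turn [-0.001 -0.001 -0.   ]
```

Call:
servo_tool(
  deltas=[
    [[0,1,3],[0,0,0]],
    [[0,1,5],[0,0,0]],
    [[0,1,5],[0,0,0]],
  ],
)

```text
t: 8.37
ee_pos: [497.7, 167.7, 142.0]
orientation: [-2.106, -2.33, -0.001]
ft_force: [-0.7, -0.1, 2.3]
width: 21.8
grasp_force: 30.0
```

Call:
servo_tool(
  deltas=[
    [[0,0,1],[0,0,0]],
    [[0,0,2],[0,0,0]],
    [[0,0,2],[0,0,0]],
  ],
)

```text
t: 8.62
ee_pos: [497.7, 167.7, 140.2]
orientation: [-2.106, -2.33, -0.002]
ft_force: [-1.1, -0.5, 4.4]
width: 22.1
grasp_force: 30.0
```

```bash
python3 -c "
from h import *
to(497.5,167.2,139.5,5.8)"
```

```text
t 8.62 pos [497.7 167.7 140.2] yaw 5.79 zax [ 0.     0.001 -1.   ] F [-1.1 -0.5  4.4] w 22.1 gf 30.0
shift [-0.5 -0.3  0.7] turn [ 0.    -0.001 -0.   ]
```

Call:
servo_tool(
  deltas=[
    [[0,0,1],[0,0,0]],
    [[0,0,1],[0,0,0]],
    [[0,0,1],[0,0,0]],
  ],
)

```text
t: 8.87
ee_pos: [497.7, 167.7, 139.2]
orientation: [-2.106, -2.33, -0.001]
ft_force: [-1.3, -0.5, 3.1]
width: 21.7
grasp_force: 30.0
```

Call:
servo_tool(
  deltas=[
    [[0,0,0.7],[0,0,0]],
    [[0,0,0.7],[0,0,0]],
    [[0,0,0.7],[0,0,0]],
  ],
)

```text
t: 9.12
ee_pos: [497.8, 167.7, 138.5]
orientation: [-2.106, -2.33, -0.001]
ft_force: [-1.7, 0.3, 4.0]
width: 21.8
grasp_force: 30.0
```

Call:
servo_tool(
  deltas=[
    [[0,-3,0],[0,0,0]],
    [[0,-6,0],[0,0,0]],
    [[0,-10,0],[0,0,0]],
    [[0,-14,0],[0,0,0]],
    [[0,-14,0],[0,0,0]],
  ],
)

```text
t: 9.53
ee_pos: [482.8, 166.2, 138.5]
orientation: [-2.106, -2.33, -0.001]
ft_force: [0.2, 0.7, 3.1]
width: 21.9
grasp_force: 30.0
```

Call:
servo_tool(
  deltas=[
    [[0,-4,0],[0,0,0]],
    [[0,-8,0],[0,0,0]],
    [[0,-12,0],[0,0,0]],
    [[0,-16,0],[0,0,0]],
    [[0,-20,0],[0,0,0]],
  ],
)

```text
t: 9.95
ee_pos: [463.4, 164.2, 138.5]
orientation: [-2.106, -2.33, -0.002]
ft_force: [2.6, 0.3, 4.5]
width: 21.7
grasp_force: 30.0
```

Call:
servo_tool(
  deltas=[
    [[0,-4,0],[0,0,0]],
    [[0,-8,0],[0,0,0]],
    [[0,-12,0],[0,0,0]],
    [[0,-16,0],[0,0,0]],
    [[0,-20,0],[0,0,0]],
  ],
)

```text
t: 10.37
ee_pos: [443.5, 162.2, 138.4]
orientation: [-2.106, -2.33, -0.001]
ft_force: [2.3, 1.7, 4.5]
width: 22.3
grasp_force: 30.0
```

```bash
python3 -c "
from h import *
to(497.5,167.2,138.5,5.8)
p=get_image('top')
cv2.imwrite('pics/g.png',cv2.resize(p['frame'][150:270,120:240],(480,480),interpolation=2))"
```

```text
t 10.37 pos [443.5 162.2 138.4] yaw 5.78 zax [-0.     0.001 -1.   ] F [2.3 1.7 4.5] w 22.3 gf 30.0
shift [-0.5 54.2 -0. ] turn [ 0.    -0.001 -0.   ]
```

View pics/g.png

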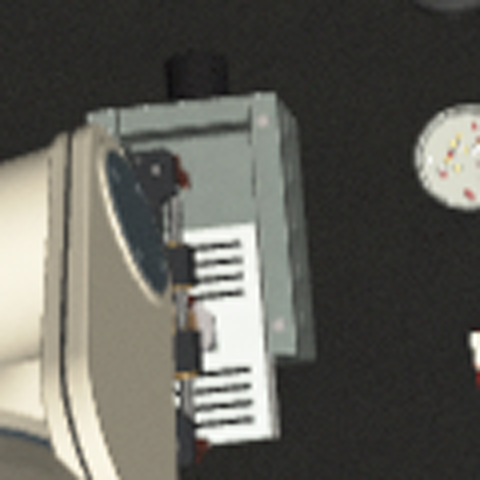

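The slide is coming out: it sticks out well past the housing at (230,430). I'll push it to its stop.

Call:
servo_tool(
  deltas=[
    [[0,-3,0],[0,0,0]],
    [[0,-6,0],[0,0,0]],
    [[0,-9,0],[0,0,0]],
    [[0,-11,0],[0,0,0]],
    [[0,-11,0],[0,0,0]],
  ],
)

```text
t: 10.83
ee_pos: [432.5, 160.9, 138.4]
orientation: [-2.106, -2.33, -0.001]
ft_force: [1.6, 0.1, 3.0]
width: 21.8
grasp_force: 30.0
```

Call:
servo_tool(
  deltas=[
    [[0,-1,0],[0,0,0]],
    [[0,-2,0],[0,0,0]],
    [[0,-3,0],[0,0,0]],
    [[0,-3,0],[0,0,0]],
  ],
)

```text
t: 11.17
ee_pos: [430.0, 160.8, 138.5]
orientation: [-2.106, -2.33, -0.001]
ft_force: [3.1, 0.9, 3.5]
width: 21.9
grasp_force: 30.0
```

Call:
servo_tool(
  deltas=[
    [[0,-1,0],[0,0,0]],
    [[0,-2,0],[0,0,0]],
    [[0,-2,0],[0,0,0]],
    [[0,-2,0],[0,0,0]],
  ],
)

```text
t: 11.5
ee_pos: [429.2, 160.8, 138.7]
orientation: [2.106, 2.33, 0.005]
ft_force: [6.4, 0.8, 1.4]
width: 22.0
grasp_force: 30.0
```

It's at the stop: force is up to 6.4 N with only 0.8 mm of motion. I'll back off inside the well and lift out.

Call:
servo_tool(
  deltas=[
    [[0,3,0],[0,0,0]],
    [[0,7,0],[0,0,0]],
    [[0,7,-8],[0,0,0]],
    [[0,7,-20],[0,0,0]],
    [[0,7,-35],[0,0,0]],
  ],
)

```text
t: 11.92
ee_pos: [433.0, 160.5, 172.7]
orientation: [-2.104, -2.328, 0.006]
ft_force: [0.0, 0.5, -0.0]
width: 22.2
grasp_force: 30.0
```

Call:
servo_tool(
  deltas=[
    [[0,0,-30],[0,0,0]],
    [[0,0,-60],[0,0,0]],
    [[0,0,-75],[0,0,0]],
    [[0,0,-75],[0,0,0]],
  ],
)

```text
t: 12.25
ee_pos: [435.7, 161.4, 251.2]
orientation: [2.106, 2.33, 0.006]
ft_force: [1.0, -0.1, -0.1]
width: 21.6
grasp_force: 30.0
```

```bash
python3 -c "
from h import *
to(519.8,-314.7,245,3.3)"
```

```text
t 12.25 pos [435.7 161.4 251.2] yaw 5.79 zax [ 0.003  0.002 -1.   ] F [ 1.  -0.1 -0.1] w 21.6 gf 30.0
shift [-482.2   35.6    5.5] turn [ 0.003 -0.002  0.043]
```

Call:
servo_tool(
  deltas=[
    [[-20,2,0],[0.003,-0.002,0]],
    [[-58,4,2],[0.003,-0.002,0.02]],
    [[-96,7,2],[0.003,-0.002,0.043]],
    [[-134,10,2],[0.003,-0.002,0.043]],
    [[-172,13,2],[0.003,-0.002,0.043]],
  ],
)

```text
t: 12.67
ee_pos: [463.4, -10.1, 244.5]
orientation: [-2.152, -2.282, 0.009]
ft_force: [0.5, -0.5, -1.1]
width: 21.8
grasp_force: 30.0
```

Call:
servo_tool(
  deltas=[
    [[-38,4,0],[0,0,0]],
    [[-76,8,0],[0,0,0]],
    [[-114,12,0],[0,0,0]],
    [[-152,16,0],[0,0,0]],
    [[-190,20,0],[0,0,0]],
  ],
)

```text
t: 13.08
ee_pos: [494.5, -198.5, 244.3]
orientation: [-2.153, -2.281, 0.007]
ft_force: [0.0, 1.7, -0.9]
width: 21.8
grasp_force: 30.0
```

Call:
servo_tool(
  deltas=[
    [[-38,5,0],[0,0,0]],
    [[-76,10,0],[0,0,0]],
    [[-110,14,0],[0,0,0]],
    [[-110,14,0],[0,0,0]],
    [[-110,14,0],[0,0,0]],
  ],
)

```text
t: 13.5
ee_pos: [515.1, -306.8, 244.0]
orientation: [-2.155, -2.278, 0.006]
ft_force: [-0.1, -0.3, -1.5]
width: 21.9
grasp_force: 30.0
```

```bash
python3 -c "
from h import *
to(519.8,-314.7,190,3.3)"
```

```text
t 13.5 pos [ 515.1 -306.8  244. ] yaw 3.16 zax [-0.007  0.001 -1.   ] F [-0.1 -0.3 -1.5] w 21.9 gf 30.0
shift [-8.2  4.7 53.9] turn [-0.007 -0.002 -0.002]
```

Call:
servo_tool(
  deltas=[
    [[-8.2,4.7,0],[-0.005,-0.002,0]],
    [[-8.2,4.7,25],[-0.005,-0.002,0]],
    [[-8.2,4.7,50],[-0.005,-0.002,0]],
    [[-8.2,4.7,70],[-0.005,-0.002,0]],
    [[-8.2,4.7,70],[-0.005,-0.002,0]],
  ],
)

```text
t: 13.92
ee_pos: [518.9, -311.2, 172.0]
orientation: [-2.151, -2.283, 0.003]
ft_force: [-0.7, 1.7, -0.8]
width: 22.1
grasp_force: 30.0
```

Call:
servo_tool(
  deltas=[
    [[0,0,0],[0,0,0]],
    [[0,0,0],[0,0,0]],
  ],
)

```text
t: 14.08
ee_pos: [522.2, -313.7, 177.4]
orientation: [2.152, 2.283, -0.001]
ft_force: [0.2, -0.7, -0.8]
width: 21.8
grasp_force: 30.0
```

```bash
python3 -c "
from h import *
to(519.8,-314.7,97,3.3)
p=get_image('scene');b=get_image('wrist')
cv2.imwrite('pics/h.png',np.hstack([cv2.resize(p['frame'][200:330,80:210],(390,390),interpolation=2),cv2.resize(b['frame'][130:260,190:320],(390,390),interpolation=2)]))"
```

```text
t 14.08 pos [ 522.2 -313.7  177.4] yaw 3.38 zax [ 0.003 -0.003 -1.   ] F [ 0.2 -0.7 -0.8] w 21.8 gf 30.0
shift [-0.6 -2.6 80.4] turn [0.003 0.003 0.001]
```

View pics/h.png

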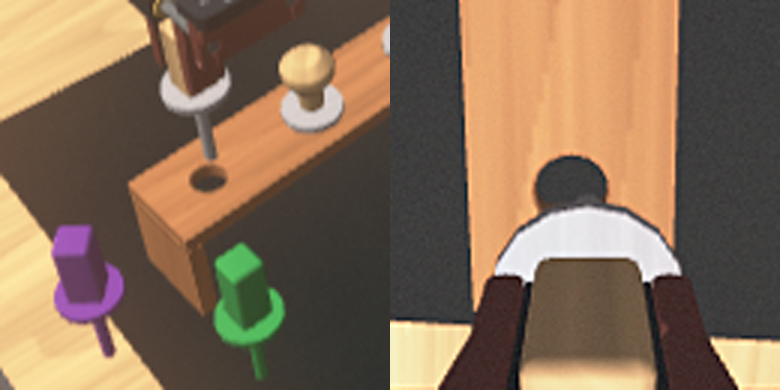

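The tip is above the empty hole at (208,178), and the handle is about 2 mm too far in +x. I'll correct that and lower.

Call:
servo_tool(
  deltas=[
    [[-0.6,-2.6,0],[0.003,0.003,0]],
    [[-0.6,-2.6,10],[0.003,0.003,0]],
    [[-0.6,-2.6,20],[0.003,0.003,0]],
    [[-0.6,-2.6,30],[0.003,0.003,0]],
    [[-0.6,-2.6,40],[0.003,0.003,0]],
  ],
)

```text
t: 14.6
ee_pos: [518.6, -314.9, 135.0]
orientation: [-2.155, -2.284, 0.001]
ft_force: [0.3, 0.3, -0.7]
width: 21.6
grasp_force: 30.0
```

Call:
servo_tool(
  deltas=[
    [[0,0,10],[0,0,0]],
    [[0,0,20],[0,0,0]],
    [[0,0,30],[0,0,0]],
    [[0,0,32],[0,0,0]],
    [[0,0,32],[0,0,0]],
  ],
)

```text
t: 15.02
ee_pos: [518.5, -314.7, 103.2]
orientation: [-2.154, -2.283, 0.002]
ft_force: [0.6, 0.1, -0.8]
width: 22.2
grasp_force: 30.0
```

```bash
python3 -c "
from h import *
to(519.8,-314.7,96,3.3)"
```

```text
t 15.02 pos [ 518.5 -314.7  103.2] yaw 3.32 zax [-0.003  0.001 -1.   ] F [ 0.6  0.1 -0.8] w 22.2 gf 30.0
shift [-0.1  1.4  7.2] turn [-0.003 -0.001  0.   ]
```

Call:
servo_tool(
  deltas=[
    [[0,1.3,3],[0,0,0]],
    [[0,1.3,6],[0,0,0]],
    [[0,1.3,7],[0,0,0]],
    [[0,1.3,7],[0,0,0]],
  ],
)

```text
t: 15.35
ee_pos: [520.3, -314.9, 97.5]
orientation: [-2.156, -2.285, 0.001]
ft_force: [-0.4, -0.2, -1.4]
width: 21.9
grasp_force: 30.0
```

Call:
servo_tool(
  deltas=[
    [[0,0,0.5],[0,0,0]],
    [[0,0,0.5],[0,0,0]],
    [[0,0,0.5],[0,0,0]],
  ],
)

```text
t: 15.6
ee_pos: [520.4, -315.0, 97.2]
orientation: [-2.156, -2.285, 0.001]
ft_force: [0.2, 0.3, -0.3]
width: 21.8
grasp_force: 30.0
```

Call:
servo_tool(
  deltas=[
    [[0,0,0.8],[0,0,0]],
    [[0,0,1.5],[0,0,0]],
    [[0,0,1.5],[0,0,0]],
    [[0,0,1.5],[0,0,0]],
  ],
)

```text
t: 15.93
ee_pos: [520.3, -314.9, 95.4]
orientation: [-2.156, -2.284, 0.001]
ft_force: [0.4, 0.7, -0.8]
width: 22.0
grasp_force: 30.0
```

Call:
servo_tool(
  deltas=[
    [[0,0,0.5],[0,0,0]],
    [[0,0,0.5],[0,0,0]],
    [[0,0,0.5],[0,0,0]],
  ],
)

```text
t: 16.18
ee_pos: [520.3, -315.0, 95.3]
orientation: [-2.156, -2.285, 0.001]
ft_force: [-1.6, 1.5, 4.7]
width: 22.0
grasp_force: 30.0
```

Call:
servo_tool(
  deltas=[
    [[0,0,0],[0,0,0]],
    [[0,0,0],[0,0,0]],
    [[0,0,0],[0,0,0]],
    [[0,0,0],[0,0,0]],
    [[0,0,0],[0,0,0]],
  ],
  grip=-0.2,
)

```text
t: 16.6
ee_pos: [520.3, -315.0, 94.8]
orientation: [-2.156, -2.284, 0.001]
ft_force: [-0.9, -0.3, -0.3]
width: 50.9
grasp_force: 0.0
```

Call:
servo_tool(
  deltas=[
    [[0,0,-10],[0,0,0]],
    [[0,0,-30],[0,0,0]],
    [[0,0,-60],[0,0,0]],
    [[0,0,-90],[0,0,0]],
    [[0,0,-100],[0,0,0]],
  ],
)

```text
t: 17.02
ee_pos: [522.3, -316.2, 199.9]
orientation: [2.152, 2.281, 0.001]
ft_force: [1.3, -0.3, -0.4]
width: 52.9
grasp_force: 0.0
```

```bash
python3 -c "
from h import *
to(519.8,-314.7,200)
p=get_image('scene');w=cloud(p)
m=(abs(w[...,0]-519)<40)&(abs(w[...,1]+314)<40)&(w[...,2]>125)&(w[...,2]<142)
print(m.sum(),w[m].mean(0),cv2.minAreaRect(w[m][:,:2].astype(np.float32)) if m.sum() else 0)
cv2.imwrite('pics/i.png',cv2.resize(p['frame'],(800,600)))"
```

```text
t 17.02 pos [ 522.3 -316.2  199.9] yaw 3.32 zax [ 0.005 -0.004 -1.   ] F [ 1.3 -0.3 -0.4] w 52.9 gf 0.0
shift [ 1.6 -2.5 -0.1] turn [ 0.004  0.004 -0.   ]
146 [ 524.4246707  -314.54946266  132.42483565] ((522.2112426757812, -314.0249328613281), (22.776004791259766, 21.319826126098633), 4.008030414581299)
```

View pics/i.png

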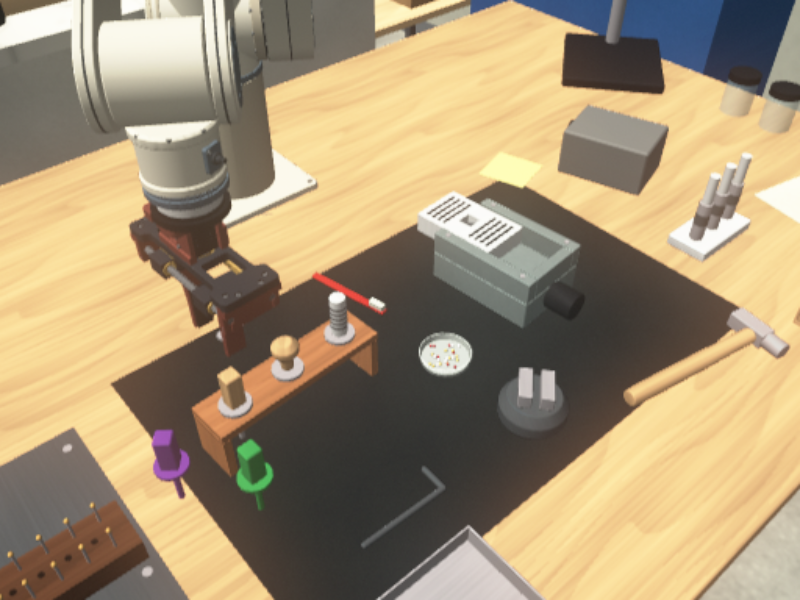

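The slide is out at (470,220), the pin tool stands upright in its own hole at (233,392), both other tools are still standing, and the gripper is clear. Handing in.

```bash
python3 -c "
from h import *
print(close_job())"
```

```text
the job is handed in; nothing more can be done
None
```

I pushed the slide out to its stop with the catch held down, stood the pin tool back upright in its own hole with the other two tools still standing, and handed the job in after about 17 s of robot time; no verdict came back.

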